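# Turn a flat card pack face up against the fence and tuck it under the hold-down arm

## Task

The banded pack of cards lies with its patterned front down and is too wide to pick up. Push it up the curved metal fence until it tilts up and leans there, reach over its raised edge and tip it back over so that it lies flat, patterned front up; then slide it along under the sprung arm, centred and square, right up against the end stop, and let go. Press it only gently against the fence and the stop so that the cards are not creased, and leave the grey box, the candle and the ribbon spool where they are.

Things in the scene. Friction and masses are not known exactly. Their poses are not given: they have to be found in the camera images.
- pack_centre (a point): Centre of the card pack, one rigid piece, 110 x 149 x 15 mm along its own x, y, z, 80 to 170 g, with a grey paper band round it. Its front (+z side) is white with coloured dots, its back plain brown. It starts flat on the table in front of the fence, front down (z straight down, brown side up), its 149 mm sides roughly along the fence.
- pack: The same card pack; origin at the middle of its brown back, z pointing through the pack to the patterned front.
- station: Turning station, fixed to the table. Origin on the table at the middle of the foot line of its fence, where the curved metal sheet meets the table; x points from the robot's side into the fence, y along the fence away from the end stop (to the robot's left), z up. Between fence and end stop the table is bare, but for a wooden rail 12 mm high at x = 50 to 70 mm.
- fence_top (a point): Middle of the fence's top edge, 70 mm high at station x = 52 mm. The sheet spans y = -100 to 100 mm and gets steeper as it rises: 10 mm high at x = 14 mm, 24 at 27, 40 at 39, 58 at 48. Wooden ribs behind it, 64 mm high, reach to x = 73 mm. A pack pushed squarely into it rides up with its far edge, its near edge staying on the table; at about 50 degrees it leans there by itself.
- end_stop (a point): Point of the end stop's face at table height, in line with the arm: a wooden bar 28 mm high across the -y end (right end) of the station; the face looks to +y, at station y = -300 mm, from x = -112 to 68 mm.
- bay_centre (a point): Where the centre of the pack belongs when it lies tucked under the arm and against the end stop: 75 mm before the stop's face, at x = -60 mm, y = -225 mm, z = 7.5 mm in the station's frame, in line with the arm. Axes parallel to the station's; the pack's 149 mm sides lie along y.
- holder (a joint): Sprung steel hold-down arm, 30 mm wide, hinged on the end stop 36 mm above the table, reaching 115 mm out from the stop's face towards the fence. Radians: 0 = down (rubber pad, 65 mm out from the stop's face, 8 mm above the table), grows as it lifts, at most 0.6; about 0.09 with the pack under it. It presses with about 2 N and lifts when the pack is pushed in under its tip.
- tip_end (a point): Free end of the arm's upturned tip, about 27 mm above the table when the arm is down, 38 mm with the pack under it; the tip slopes up at 23 degrees towards the fence so that a pack slid along the table lifts it. No part of the arm or its hinge is higher than 55 mm.
- grey_box_centre (a point): Centre of the grey and brown gift box, 62 x 85 x 50 mm, loose; to be left alone.
- candle_centre (a point): Centre of the pink candle tin, 66 mm across, 30 mm high, loose; to be left alone.
- spool_centre (a point): Centre of the spool of pink ribbon, 85 x 78 x 30 mm, loose; to be left alone.

How it is judged:
On the way, in this order (a step that is already met when the one before it is completed fails the run):
1. the pack leans on the fence, tilted up by 40 to 88 degrees, patterned front towards the fence (angle between pack_centre's own z axis and vertical between 1.606 and 2.443 rad and contact force between pack and station above 0.02 N and y of pack_centre in the frame of station above -0.12 m), for 0.2 s.
2. the pack lies flat, patterned front up (angle between pack_centre's own z axis and vertical below 0.1 rad and height (world z) of pack_centre below 0.014 m), for 0.2 s.
At the end, for the whole second after the job is handed in: The card pack lies flat on the table, patterned front up (within 0.1 rad), at rest, under the arm, which rests on it (joint 0.05 to 0.18 rad), up against the end stop (within 5 mm), square to it (within 0.12 rad), its centre within 25 mm sideways of the arm's line (all of step 2 and x of pack_centre in the frame of bay_centre between -0.025 and 0.025 m and y of pack_centre in the frame of bay_centre between -0.006 and 0.005 m and angle between the x axis of pack_centre and the x axis of bay_centre, either way round below 0.12 rad and value of joint holder between 0.05 and 0.18 rad and linear speed of pack below 0.02 m/s); the robot touches nothing.
It fails at once if the pack is pressed against the fence, the stop or the arm with more than 40 N (contact force between pack and station above 40 N).
It fails at once if the grey box, the candle or the spool moved by more than 30 mm (distance of any of grey_box_centre, candle_centre, spool_centre from where it was at the start of the episode above 0.03 m).
It also fails if it takes over 59 s, if anything falls off the work surface, if the arm or the gripper's body presses on something with over 40 N, if the wrist force passes 120 N, or if a joint passes its speed limit or range.

## Robot

A 6-joint arm with a two-finger parallel gripper is mounted at the origin on a cart in front of the work surface, level with it; the furniture and walls round the work are solid. World frame = base frame: x ahead of the robot, y to its left, z up, the work surface at z = 0. Lengths are in m, angles in rad, forces in N, time in s.
With the tool pointing down it reaches from about 0.425 to 0.95 m from the base axis. Payload 3.5 kg.
Tool frame: the origin (TCP) lies midway between the tips of the shut fingers; the grasp point (between the pads) lies 19 mm behind it; z points along the fingers, y is the line along which they close (so a half turn about z gives the same grasp; the last joint's range is limited). The gripper opens to 85 mm and grips with 20 to 120 N. Pads are 22 mm wide; open, the fingers measure 114 mm over their backs; the gripper's body (76 mm by 85 mm) begins 54 mm behind the grasp point. The pads swing forward as they close: fully open they stand 13 mm farther back than shut.
Start: joints at [1.176, 0.286, 1.577, -0, 1.279, -0.15], TCP at [0.164, 0.655, 0.195] pointing down, gripper open.
Joint ranges: [-2.77, 2.77], [-0.9, 2.22], [0.21, 2.48], [-1.53, 4.67], [0.24, 2.81], [-2.84, 2.84]. Speed limits (rad/s): [2.79, 2.79, 3.14, 3.14, 3.14, 3.14].

## Interface

Orientations are given as a unit quaternion [x, y, z, w].
In Python, from plant import ctrl gives the robot as it stands.
- The arm moves only by the tool arm_command, never from a script. Its argument "steps" is one flat list of numbers, 5 for each row, row after row: the opening in per cent of the stroke, from 0 (shut) to 100 (fully open), then the shift along the tool's x, y, z each as a share of 25 mm, from -1 to 1, then the turn about the tool's z as a share of 0.1 rad, from -1 to 1. In form: [grip, tx, ty, tz, spin, grip, tx, ty, tz, spin, ...]. A call has 1 to 8 rows; each row shifts and turns the commanded pose from where the row before left it, along the tool's axes as they then stand; what a row does not reach is not made up. A row lasts 1/12 s, in which the tool goes at most 41.7 mm and 7.16 degrees, less where a joint would pass 70% of its speed; a pose out of reach is approached as far as the arm can. A call with a number of a shift or a turn outside -1 to 1 is refused whole. A call with a gripper value outside its range is refused whole. The fingers move at their own pace and stop on an object; "squeeze" is the grip in N (left out, the last holds). Time passes only in rows, so rows that do not move let the fingers close. It gives the time, the measured TCP pose, the force, the opening and the grip force at its end, in the units of the state.
- ctrl.get_state(): the state, without advancing time (a new reading comes with each control period).
- ctrl.read_camera(name): name is "scene" or "top"; returns the picture (384x512x3 uint8, red, green, blue); there is no depth.
- ctrl.camera_model(name): a dict with "intrinsics" (3x3 intrinsics, pixels), "D" ([k1, k2, p1, p2, k3] as OpenCV has them; the pictures are not rectified), "rvec" (rotation vector, rad) and "tvec" (3), from world to camera coordinates, as OpenCV has them. Camera axes: x right, y down, z forward; pixel columns grow to the right and rows downward; lengths in m; the calibration is good to about 2 mm. A picture is of the moment at which its call begins. camera_model takes no time and is no camera call.
- ctrl.sign_off(): hands the job in; it is judged then, once.
The state is a dict: "time": time; "qpos": joint angles; "dq": joint speeds; "joint_efforts": joint torques, N m; "eef_pos": TCP position; "tcp_rot": TCP orientation; "contact_force": force on the tool from outside, world axes, zero at the start; "wrist_torque": the same for the moment, N m; "opening": opening from 0.0 (shut) to 1.0 (fully open); "finger_force": force on a finger pad.
Only numpy, scipy, OpenCV 4.12 (cv2) and the standard library are available. Lean on these libraries where they do the work, as an engineer would, in place of code of your own. Each camera call takes 0.05 s, during which the arm holds its last target. There are 200 camera calls.

## Working session

There is one attempt and no reset: what is moved stays moved. The work goes in short steps, Python scripts to look and compute and a tool call to move; the robot and the scene stay as the last step left them, time stands still between calls to the robot, and variables do not carry over. Pictures are saved under pics/ and viewed, at most 10 in all, crops included, and the job is handed in when it is done.

Besides the shell and the picture viewer there is one more tool, called after "Emit:" as name(argument=value, ...), one argument or row to a line, values as JSON. arm_command: Moves the arm, as the interface text tells. Its arguments: {"type":"object","properties":{"steps":{"type":"array","items":{"type":"number"}},"squeeze":{"type":"number"}},"required":["steps"]}

```bash
mkdir -p pics; ls
cat > h.py <<'E'
import numpy as np, cv2
from plant import ctrl
def cam(n):
    m=ctrl.camera_model(n); K=np.array(m["intrinsics"],float).reshape(3,3); D=np.array(m["D"],float)
    r=np.array(m["rvec"],float); t=np.array(m["tvec"],float).reshape(3); return K,D,r,t
def shot(n,f=None):
    im=cv2.cvtColor(ctrl.read_camera(n),cv2.COLOR_RGB2BGR)
    if f: cv2.imwrite("pics/"+f,im)
    return im
def ray(n,px):
    K,D,r,t=cam(n); p=cv2.undistortPoints(np.array(px,float).reshape(-1,1,2),K,D).reshape(-1,2)
    R=cv2.Rodrigues(r)[0]; d=np.c_[p,np.ones(len(p))]@R; return -R.T@t,d
def onz(n,px,z):
    c,d=ray(n,px); return c+d*((z-c[2])/d[:,2])[:,None]
def proj(n,P):
    K,D,r,t=cam(n); return cv2.projectPoints(np.array(P,float).reshape(-1,3),r,t,K,D)[0].reshape(-1,2)
def tri(p1,p2):
    c1,d1=ray("scene",p1);c2,d2=ray("top",p2);out=[]
    for a,b in zip(d1,d2):
        A=np.c_[a,-b]; s=np.linalg.lstsq(A,c2-c1,rcond=None)[0]
        x,y=c1+a*s[0],c2+b*s[1]; out.append(np.r_[(x+y)/2,np.linalg.norm(x-y)])
    return np.array(out)
E
python3 - <<'E'
from h import *
a=shot("scene","s0.png");b=shot("top","t0.png")
for n in("scene","top"): print(n,ray(n,[[256,192]])[0].round(3),onz(n,[[0,0],[511,0],[0,383],[511,383],[256,192]],0).round(3).tolist())
s=ctrl.get_state();print(s["tcp_rot"],s["eef_pos"],s["time"])
E
```

```text
pics
scene [ 0.088 -0.823  0.646] [[-0.071, 10.036, 0.0], [10.657, 4.545, 0.0], [-0.116, -0.255, 0.0], [0.684, -0.742, 0.0], [0.627, 0.072, 0.0]]
top [ 0.34  -0.026  1.288] [[1.361, 1.037, 0.0], [1.341, -0.974, 0.0], [-0.048, 0.844, 0.0], [-0.038, -0.802, 0.0], [0.583, 0.014, 0.0]]
[ 1.22067793e-01  9.92521188e-01 -1.02818832e-03 -2.95381879e-04] [0.16328005 0.65425312 0.1935927 ] 0.1
```

View pics/s0.png

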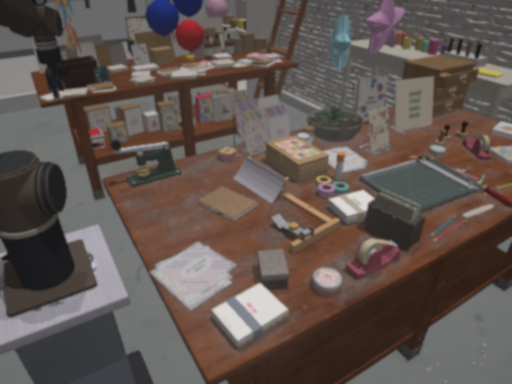

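View pics/t0.png

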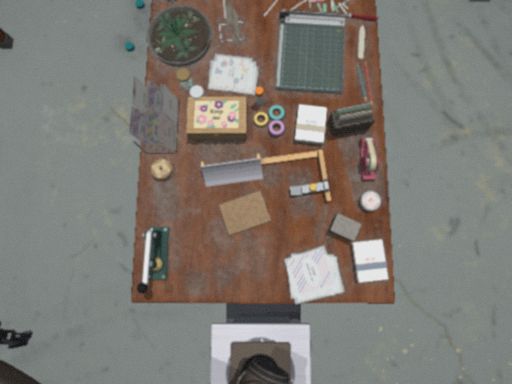

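The scene view shows the brown pack at (228,203), the fence at (258,180), and the rail and stop at (320,210). The top view shows the pack at (245,213), the fence at (232,172), the stop at (325,177), the arm at (310,188), the grey box at (345,227) and the candle at (370,200). I'll enlarge both.

Run:
```python
from h import *
b=cv2.imread("pics/t0.png");a=cv2.imread("pics/s0.png")
c=cv2.resize(b[140:240,190:350],None,fx=5,fy=5,interpolation=cv2.INTER_CUBIC)[:300*5]
cv2.imwrite("pics/t0c.png",c)
d=cv2.resize(a[150:250,190:350],None,fx=5,fy=5,interpolation=cv2.INTER_CUBIC);cv2.imwrite("pics/s0c.png",d)
# pack mask in both
for n,im,roi in(("top",b,(215,185,60,55)),("scene",a,(195,183,66,40))):
    x,y,w,h=roi; hsv=cv2.cvtColor(im,cv2.COLOR_BGR2HSV); 
    px={"top":(245,213),"scene":(228,203)}[n]
    print(n,hsv[px[1],px[0]],hsv[y+2,x+2],hsv[y+h-3,x+w-3])
    ff=cv2.GaussianBlur(im,(3,3),0); m=np.zeros((im.shape[0]+2,im.shape[1]+2),np.uint8)
    cv2.floodFill(ff,m,px,0,(22,)*3,(22,)*3,4|cv2.FLOODFILL_FIXED_RANGE|cv2.FLOODFILL_MASK_ONLY|(255<<8))
    m=m[1:-1,1:-1]; q=np.zeros_like(m);q[y:y+h,x:x+w]=m[y:y+h,x:x+w]
    cs=max(cv2.findContours(q,0,2)[0],key=cv2.contourArea); hull=cv2.convexHull(cs)
    ap=cv2.approxPolyDP(hull,4,True).reshape(-1,2);print(cv2.contourArea(cs),ap.tolist())
    W=onz(n,cs.reshape(-1,2),0.015)[:,:2].astype(np.float32); print(cv2.minAreaRect(W))
```

```text
top [ 16  93 150] [  9 116 119] [ 10 110 121]
1341.0 [[260, 191], [270, 219], [229, 233], [219, 205]]
((0.5119108557701111, 0.051953598856925964), (0.10911901295185089, 0.14981278777122498), 19.87095069885254)
scene [ 14  90 141] [  9 118 112] [  9 130 108]
952.0 [[199, 198], [223, 186], [257, 204], [235, 218]]
((0.5146650075912476, 0.05219496786594391), (0.10951530933380127, 0.16053949296474457), 19.544551849365234)
```

View pics/t0c.png

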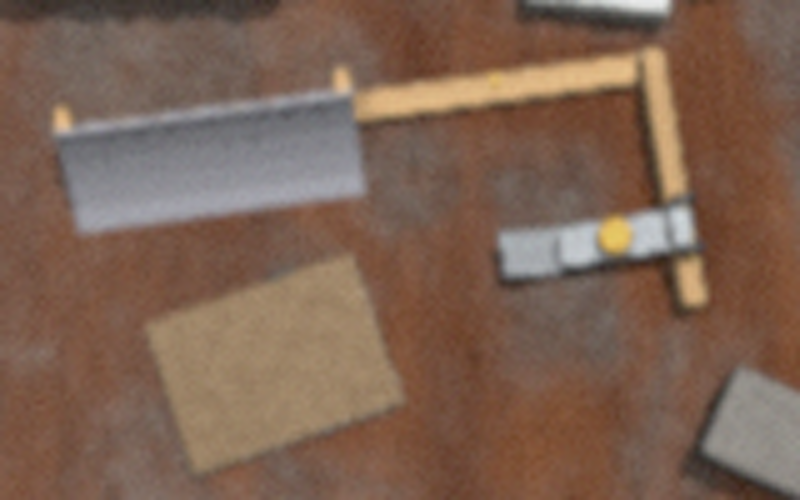

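View pics/s0c.png

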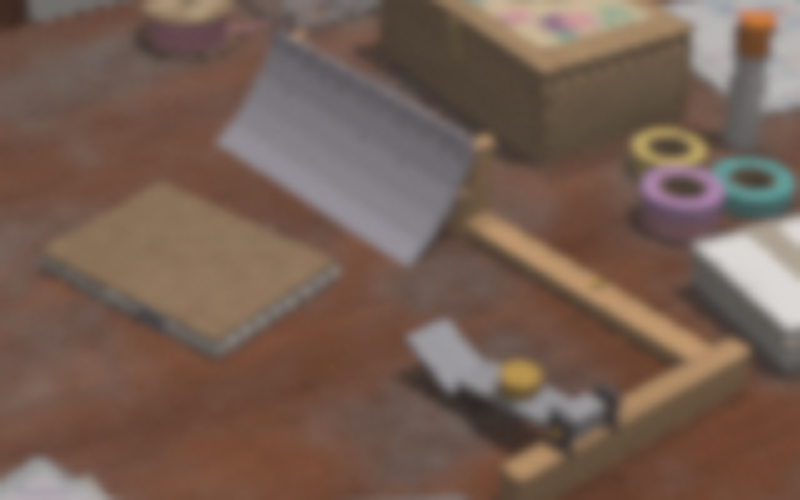

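Top crop: the fence foot runs (78,235)-(367,195), its top edge (60,128)-(353,92), the arm tip is at (502,256) and the stop face edge at (643,80)-(682,308). Scene crop: foot (218,141)-(409,265), top edge (283,38)-(474,152), tip (426,329).

Run:
```python
from h import *
o=np.array([-.4,-.4]) # crop px->full
T=lambda l:np.array(l)/5+[190,140]+o
S=lambda l:np.array(l)/5+[190,150]+o
t=T([[78,235],[367,195],[60,128],[353,92],[502,256]]);s=S([[218,141],[409,265],[283,38],[474,152],[426,329]])
P=tri(s,t);print(P.round(4))
F=onz("top",t[:2],0);G=onz("scene",s[:2],0);print("foot top",F.round(4).tolist(),"scene",G.round(4).tolist())
E_=onz("top",T([[643,80],[682,308]]),.028);print("stop",E_.round(4).tolist())
ft=onz("top",t[2:4],.07);print("ftop",ft.round(4).tolist(), onz("scene",s[2:4],.07).round(4).tolist())
L,R=(F+G)/2
y=(L-R)[:2];print("len",np.linalg.norm(y));y/=np.linalg.norm(y);yaw=np.arctan2(-y[0],y[1]);o=(L+R)[:2]/2
def st(p):p=np.array(p)[...,:2]-o;return np.stack([p@[y[1],-y[0]],p@y],-1).round(4)
print("yaw",yaw,"o",o);print("ftop",st(ft),"stop",st(E_),"tip",st(P[4]))
pk=[(.5119,.052),(.5147,.0522)];print("pack",st(pk),np.deg2rad(19.7))
b=cv2.imread("pics/t0.png")
for n,px,z in(("box",(345,227),.05),("candle",(370,200),.03)): print(n,onz("top",[px],z)[0].round(3),st(onz("top",[px],z)))
```

```text
[[ 6.035e-01  1.883e-01  2.500e-03  4.200e-03]
 [ 6.305e-01 -1.100e-02  4.100e-03  3.100e-03]
 [ 6.611e-01  1.930e-01  6.480e-02  5.000e-04]
 [ 6.854e-01 -1.500e-03  6.380e-02  1.100e-03]
 [ 5.825e-01 -1.020e-01  2.860e-02  2.500e-03]]
foot top [[0.602, 0.1895, 0.0], [0.63, -0.0103, 0.0]] scene [[0.6076, 0.1919, 0.0], [0.6356, -0.0062, 0.0]]
stop [[0.7041, -0.1996, 0.028], [0.546, -0.2214, 0.028]]
ftop [[0.66, 0.192, 0.07], [0.6841, -0.0018, 0.07]] [[0.6557, 0.1839, 0.07], [0.6784, -0.0102, 0.07]]
len 0.200909870085803
yaw 0.13980430444580694 o [0.61881118 0.09123142]
ftop [[ 0.0548  0.094 ]
 [ 0.0517 -0.1012]] stop [[ 0.044  -0.2998]
 [-0.1157 -0.2995]] tip [-0.0629 -0.1863]
pack [[-0.1113 -0.024 ]
 [-0.1085 -0.0241]] 0.3438298626428829
box [ 0.458 -0.277  0.05 ] [[-0.2111 -0.3424]]
candle [ 0.55  -0.368  0.03 ] [[-0.1326 -0.4455]]
```

```bash
cat >> h.py <<'E'
O=np.array([.6188,.0912,0]);YAW=.139
RS=np.array([[np.cos(YAW),-np.sin(YAW),0],[np.sin(YAW),np.cos(YAW),0],[0,0,1]])
from scipy.spatial.transform import Rotation as Rn
def tool():
    s=ctrl.get_state(); return s,Rn.from_quat(s["tcp_rot"]).as_matrix()
def rep(*tg):
    s,R=tool(); p=np.array(s["eef_pos"]); ps=RS.T@(p-O); ty=RS.T@R[:,1]
    print("t",round(s["time"],2),"st",ps.round(4),"tool y ang vs st y",round(np.arctan2(-ty[0],ty[1]),3),"F st",(RS.T@np.array(s["contact_force"])).round(2),"op",round(s["opening"],2))
    for t in tg:
        w=O+RS@np.array(t,float); d=R.T@(w-p)/.025; print("to",t,"world",w.round(3),"tool units",d.round(2)); p=w
E
python3 -c "
from h import *
rep()"
```

```text
t 0.1 st [-0.3731  0.6207  0.1936] tool y ang vs st y -0.384 F st [-1.09 -0.06  0.22] op 1.0
```

Emit:
arm_command(
  steps=[100,0,0,0,-0.96,100,0,0,0,-0.96,100,0,0,0,-0.96,100,0,0,0,-0.96],
)

```text
time: 0.43
eef_pos: [0.1634, 0.6544, 0.194]
tcp_rot: [-0.072, 0.997, -0.001, -0.0]
contact_force: [-0.0, 0.1, 0.4]
opening: 0.996
finger_force: 0.0
```

```bash
python3 -c "
from h import *
rep((-.198,-.02,.195),(-.198,-.02,-.005))"
```

```text
t 0.43 st [-0.373   0.6209  0.194 ] tool y ang vs st y 0.005 F st [-0.02  0.09  0.35] op 1.0
to (-0.198, -0.02, 0.195) world [0.425 0.044 0.195] tool units [-6.870e+00 -2.567e+01 -1.000e-02]
to (-0.198, -0.02, -0.005) world [ 0.425  0.044 -0.005] tool units [-0.01  0.01  8.  ]
```

Emit:
arm_command(
  steps=[100,-0.4,-1,0,0,100,-0.4,-1,0,0,100,-0.4,-1,0,0,100,-0.4,-1,0,0,100,-0.4,-1,0,0,100,-0.4,-1,0,0,100,-0.4,-1,0,0,100,-0.4,-1,0,0],
)

```text
time: 1.1
eef_pos: [0.2707, 0.4664, 0.1942]
tcp_rot: [-0.07, 0.998, -0.0, -0.0]
contact_force: [0.3, 0.2, 0.2]
opening: 1.002
finger_force: 0.0
```

Emit:
arm_command(
  steps=[100,-0.4,-1,0,0,100,-0.4,-1,0,0,100,-0.4,-1,0,0,100,-0.4,-1,0,0,100,-0.4,-1,0,0,100,-0.4,-1,0,0,100,-0.4,-1,0,0,100,-0.4,-1,0,0],
)

```text
time: 1.77
eef_pos: [0.3776, 0.2796, 0.1944]
tcp_rot: [-0.07, 0.998, -0.0, -0.0]
contact_force: [1.0, 0.4, -0.8]
opening: 1.0
finger_force: 0.0
```

Emit:
arm_command(
  steps=[100,-0.4,-1,0,0,100,-0.2,-1,0,0,100,0,-1,0,0,100,0,-1,0,0,100,0,-1,0,0,100,0,-1,0,0,100,0,-1,0,0,100,0,-1,0,0],
)

```text
time: 2.43
eef_pos: [0.4197, 0.0838, 0.1944]
tcp_rot: [-0.07, 0.998, 0.0, -0.0]
contact_force: [0.0, -0.6, 0.4]
opening: 0.999
finger_force: 0.0
```

```bash
python3 -c "
from h import *
rep((-.198,-.02,.195),(-.198,-.02,-.005))"
```

```text
t 2.43 st [-0.1982  0.0203  0.1944] tool y ang vs st y 0.0 F st [-0.04 -0.62  0.39] op 1.0
to (-0.198, -0.02, 0.195) world [0.425 0.044 0.195] tool units [-0.01 -1.61 -0.02]
to (-0.198, -0.02, -0.005) world [ 0.425  0.044 -0.005] tool units [-0. -0.  8.]
```

Emit:
arm_command(
  steps=[100,0,-0.8,0,0,100,0,-0.8,0,0,100,0,0,1,0,100,0,0,1,0,100,0,0,1,0,100,0,0,1,0,100,0,0,1,0,100,0,0,1,0],
)

```text
time: 3.1
eef_pos: [0.4252, 0.0453, 0.0435]
tcp_rot: [-0.069, 0.998, -0.0, -0.0]
contact_force: [0.6, -0.7, 0.1]
opening: 1.001
finger_force: 0.0
```

Emit:
arm_command(
  steps=[100,0,0,0.8,0,100,0,0,0.6,0,100,0,0,0.3,0,100,0,0,0.2,0,100,0,0,0,0],
)

```text
time: 3.52
eef_pos: [0.425, 0.0454, -0.0034]
tcp_rot: [-0.07, 0.998, 0.0, -0.001]
contact_force: [0.9, 0.9, 0.4]
opening: 1.001
finger_force: 0.0
```

```bash
python3 -c "
from h import *
rep((-.12,-.02,-.005))"
```

```text
t 3.52 st [-0.1982 -0.0185 -0.0034] tool y ang vs st y 0.0 F st [1.05 0.8  0.42] op 1.0
to (-0.12, -0.02, -0.005) world [ 0.503  0.055 -0.005] tool units [-3.13 -0.06  0.06]
```

Emit:
arm_command(
  steps=[100,-0.3,0,0.1,0,100,-0.35,0,0,0,100,-0.35,0,0,0,100,-0.35,0,0,0,100,-0.35,0,0,0,100,-0.35,0,0,0,100,-0.35,0,0,0,100,-0.35,0,0,0],
)

```text
time: 4.18
eef_pos: [0.4948, 0.0551, -0.0052]
tcp_rot: [-0.07, 0.998, -0.0, 0.0]
contact_force: [-0.0, 0.6, -0.1]
opening: 0.998
finger_force: 0.0
```

```bash
cat >> h.py <<'E'
def pack(z=.015,seed=None,lo=None):
    b=shot("top"); hsv=cv2.cvtColor(cv2.GaussianBlur(b,(3,3),0),cv2.COLOR_BGR2HSV)
    m=cv2.inRange(hsv,(12,60,125),(22,125,190)); q=np.zeros_like(m); q[165:245,200:300]=m[165:245,200:300]
    q=cv2.morphologyEx(q,cv2.MORPH_CLOSE,np.ones((3,3)))
    c=max(cv2.findContours(q,0,2)[0],key=cv2.contourArea); W=onz("top",c.reshape(-1,2),z)-O
    S=(W@RS)[:,:2].astype(np.float32); print("pack st",cv2.minAreaRect(S),"x",S[:,0].min(),S[:,0].max(),"y",S[:,1].min(),S[:,1].max()); return b
E
python3 -c "
from h import *
rep();pack()"
```

```text
t 4.18 st [-0.1278 -0.0186 -0.0052] tool y ang vs st y 0.0 F st [ 0.07  0.6  -0.12] op 1.0
pack st ((-0.13287699222564697, -0.09154345840215683), (0.03746804967522621, 0.027594998478889465), 10.2684965133667) x -0.15187521 -0.11217357 y -0.10692823 -0.07941928
```

```bash
python3 -c "
from h import *
a=shot('scene');b=shot('top')
c=np.vstack([cv2.resize(a[150:250,170:330],None,fx=3.75,fy=3,interpolation=2),cv2.resize(b[150:250,190:350],None,fx=3.75,fy=3,interpolation=2)])
cv2.imwrite('pics/p1.png',c)"
```

```text
(no output)
```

View pics/p1.png

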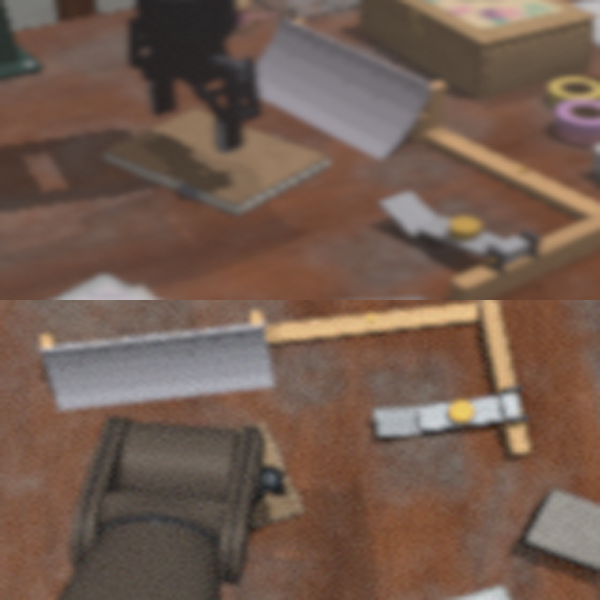

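The fingertips, fully open, passed over the pack without touching it. In the scene crop the tip at (230,145) is above the brown face, and the force is about zero. I'll back off, half close the gripper and feel for the table.

Emit:
arm_command(
  steps=[100,0.3,0,-0.6,0,60,0.7,0,0,0,60,0.7,0,0,0,60,0.7,0,0,0,60,0.4,0,0,0,60,0,0,0.1,0,60,0,0,0,0],
)

```text
time: 4.92
eef_pos: [0.4241, 0.0452, 0.007]
tcp_rot: [-0.069, 0.998, 0.0, 0.0]
contact_force: [0.1, 0.3, 0.5]
opening: 0.6
finger_force: 0.0
```

Emit:
arm_command(
  steps=[60,0,0,0.1,0,60,0,0,0.1,0,60,0,0,0.1,0],
)

```text
time: 5.17
eef_pos: [0.4253, 0.0451, -0.0003]
tcp_rot: [-0.07, 0.998, -0.0, 0.0]
contact_force: [-0.1, -0.3, -0.3]
opening: 0.598
finger_force: 0.0
```

Emit:
arm_command(
  steps=[60,0,0,0.1,0,60,0,0,0.1,0],
)

```text
time: 5.33
eef_pos: [0.4246, 0.0452, -0.0056]
tcp_rot: [-0.07, 0.998, 0.0, -0.0]
contact_force: [0.4, -0.0, -0.7]
opening: 0.602
finger_force: 0.0
```

Emit:
arm_command(
  steps=[60,0,0,0.1,0,60,0,0,0,0],
)

```text
time: 5.5
eef_pos: [0.4239, 0.0452, -0.0084]
tcp_rot: [-0.07, 0.998, 0.0, -0.001]
contact_force: [0.2, 0.9, 0.1]
opening: 0.599
finger_force: 0.0
```

Emit:
arm_command(
  steps=[60,0,0,0.1,0,60,0,0,0,0],
)

```text
time: 5.67
eef_pos: [0.4242, 0.0452, -0.0105]
tcp_rot: [-0.07, 0.998, 0.0, -0.0]
contact_force: [0.4, 0.1, -0.1]
opening: 0.6
finger_force: 0.0
```

Emit:
arm_command(
  steps=[60,0,0,0.1,0,60,0,0,0,0],
)

```text
time: 5.83
eef_pos: [0.4242, 0.0452, -0.013]
tcp_rot: [-0.07, 0.998, 0.0, -0.0]
contact_force: [-0.2, 0.4, -0.5]
opening: 0.6
finger_force: 0.0
```

Emit:
arm_command(
  steps=[60,0,0,0.1,0,60,0,0,0,0],
)

```text
time: 6.0
eef_pos: [0.4242, 0.0452, -0.0155]
tcp_rot: [-0.07, 0.998, 0.0, -0.0]
contact_force: [-0.6, 0.0, -0.4]
opening: 0.594
finger_force: 0.0
```

Emit:
arm_command(
  steps=[60,0,0,0.1,0,60,0,0,0,0],
)

```text
time: 6.17
eef_pos: [0.4242, 0.0452, -0.018]
tcp_rot: [-0.07, 0.998, 0.0, -0.0]
contact_force: [-1.1, 0.0, -0.1]
opening: 0.595
finger_force: 0.0
```

```bash
python3 -c "
from h import *
rep();a=shot('scene')
cv2.imwrite('pics/p2.png',cv2.resize(a[150:250,140:300],None,fx=5,fy=5,interpolation=2)); print(proj('scene',ctrl.get_state()['eef_pos']))"
```

```text
t 6.17 st [-0.1991 -0.0186 -0.018 ] tool y ang vs st y 0.0 F st [-1.13  0.18 -0.09] op 0.6
[[202.25308243 219.64043064]]
```

View pics/p2.png

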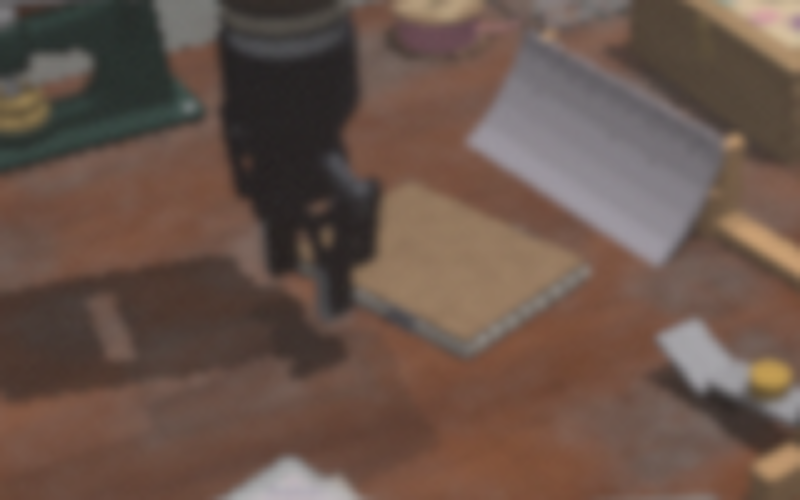

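The right fingertip is at crop (332,320), its shadow is well below it, and the pack hasn't moved. The tip height follows from its pixel row.

```bash
python3 -c "
from h import *
tip=np.array([332,320])/5+[140,150]-.4
print(tip)
for y in (.022,.028,.034):
  for z in (-.005,0,.01,.02,.03): print(y,z,proj('scene',O+RS@np.array([-.199,-.0186-y,z])).round(1))"
```

```text
[206.  213.6]
0.022 -0.005 [[206.  219.5]]
0.022 0 [[205.9 218.1]]
0.022 0.01 [[205.6 215.3]]
0.022 0.02 [[205.4 212.4]]
0.022 0.03 [[205.1 209.6]]
0.028 -0.005 [[207.1 220.4]]
0.028 0 [[207. 219.]]
0.028 0.01 [[206.8 216.2]]
0.028 0.02 [[206.5 213.4]]
0.028 0.03 [[206.3 210.5]]
0.034 -0.005 [[208.2 221.4]]
0.034 0 [[208.1 220. ]]
0.034 0.01 [[207.9 217.2]]
0.034 0.02 [[207.7 214.3]]
0.034 0.03 [[207.4 211.4]]
```

Emit:
arm_command(
  steps=[60,0,0,0.15,0,60,0,0,0.15,0,60,0,0,0,0],
)

```text
time: 6.47
eef_pos: [0.4237, 0.0453, -0.026]
tcp_rot: [-0.07, 0.998, 0.0, -0.001]
contact_force: [0.5, -0.5, -0.9]
opening: 0.601
finger_force: 0.0
```

Emit:
arm_command(
  steps=[60,0,0,0.1,0,60,0,0,0,0],
)

```text
time: 6.63
eef_pos: [0.424, 0.0452, -0.0282]
tcp_rot: [-0.07, 0.998, 0.0, -0.0]
contact_force: [-0.4, -0.8, -0.2]
opening: 0.601
finger_force: 0.0
```

Emit:
arm_command(
  steps=[60,0,0,0.1,0,60,0,0,0,0],
)

```text
time: 6.8
eef_pos: [0.4242, 0.0452, -0.0305]
tcp_rot: [-0.07, 0.998, 0.0, -0.0]
contact_force: [0.0, 0.6, -0.1]
opening: 0.603
finger_force: 0.0
```

Emit:
arm_command(
  steps=[60,0,0,0.1,0,60,0,0,0,0],
)

```text
time: 6.97
eef_pos: [0.4242, 0.0452, -0.033]
tcp_rot: [-0.07, 0.998, 0.0, -0.0]
contact_force: [-0.6, 0.7, -0.2]
opening: 0.598
finger_force: 0.0
```

Emit:
arm_command(
  steps=[60,0,0,0.1,0,60,0,0,0,0],
)

```text
time: 7.13
eef_pos: [0.4242, 0.0452, -0.0355]
tcp_rot: [-0.07, 0.998, 0.0, -0.0]
contact_force: [0.0, -0.0, 0.8]
opening: 0.599
finger_force: 0.0
```

Emit:
arm_command(
  steps=[60,0,0,0.1,0,60,0,0,0,0],
)

```text
time: 7.3
eef_pos: [0.4242, 0.0452, -0.038]
tcp_rot: [-0.07, 0.998, 0.0, -0.0]
contact_force: [-0.2, -0.4, 0.3]
opening: 0.599
finger_force: 0.0
```

Emit:
arm_command(
  steps=[60,0,0,0.1,0,60,0,0,0,0],
)

```text
time: 7.47
eef_pos: [0.4249, 0.0451, -0.0397]
tcp_rot: [-0.07, 0.998, -0.0, 0.0]
contact_force: [-1.8, -0.8, 5.3]
opening: 0.601
finger_force: 2.7
```

Emit:
arm_command(
  steps=[60,0,0,0.1,0,60,0,0,0,0],
)

```text
time: 7.63
eef_pos: [0.4248, 0.0451, -0.0398]
tcp_rot: [-0.07, 0.998, 0.0, -0.002]
contact_force: [-10.8, -0.1, 28.4]
opening: 0.598
finger_force: 13.9
```

```bash
python3 -c "
from h import *
rep();a=shot('scene')
cv2.imwrite('pics/p3.png',cv2.resize(a[160:240,160:270],None,fx=7,fy=7,interpolation=2))"
```

```text
t 7.63 st [-0.1985 -0.0188 -0.0398] tool y ang vs st y 0.001 F st [-10.7    1.36  28.4 ] op 0.6
```

View pics/p3.png

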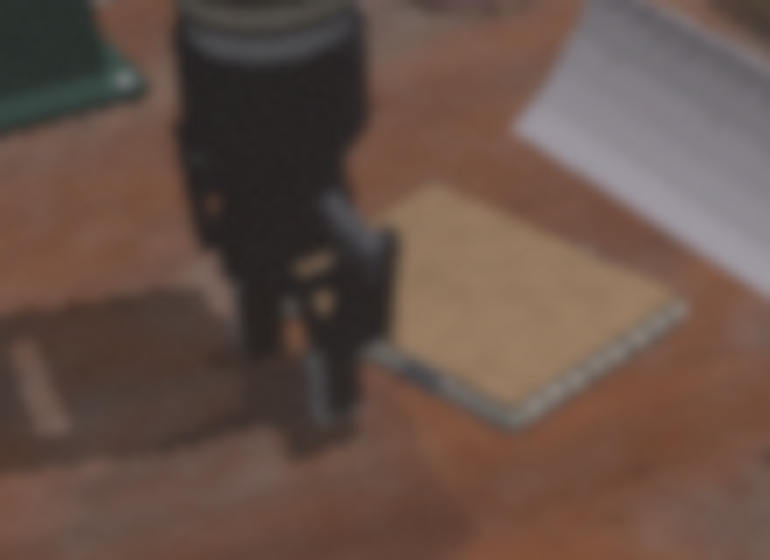

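The table was reached at a reported z of -0.0395 with 60% opening, so the reported height reads about 33 mm low. The scene pixel (207,220) confirms the tip is on the table. I'll raise 4 mm and push.

Emit:
arm_command(
  steps=[60,0,0,-0.3,0,60,0,0,0,0,60,-0.3,0,0,0,60,-0.3,0,0,0,60,-0.3,0,0,0,60,-0.3,0,0,0,60,-0.3,0,0,0],
)

```text
time: 8.27
eef_pos: [0.462, 0.0506, -0.0357]
tcp_rot: [-0.07, 0.998, 0.0, -0.001]
contact_force: [-1.3, 0.9, 0.2]
opening: 0.604
finger_force: 0.3
```

Emit:
arm_command(
  steps=[60,-0.3,0,0,0,60,-0.3,0,0,0,60,-0.3,0,0,0,60,-0.3,0,0,0],
)

```text
time: 8.6
eef_pos: [0.492, 0.0546, -0.0353]
tcp_rot: [-0.069, 0.998, -0.0, -0.0]
contact_force: [-0.3, -0.5, -0.5]
opening: 0.603
finger_force: 0.3
```

Run:
```python
from h import *
rep()
a=shot('scene');hsv=cv2.cvtColor(cv2.GaussianBlur(a,(3,3),0),cv2.COLOR_BGR2HSV)
m=cv2.inRange(hsv,(11,60,115),(22,125,190));q=np.zeros_like(m);q[165:235,190:285]=m[165:235,190:285]
q=cv2.morphologyEx(q,cv2.MORPH_OPEN,np.ones((3,3)))
c=max(cv2.findContours(q,0,2)[0],key=cv2.contourArea);ap=cv2.approxPolyDP(cv2.convexHull(c),4,True).reshape(-1,2)
W=onz("scene",ap,.015)-O;print(ap.tolist(),(W@RS).round(3).tolist())
```

```text
t 8.6 st [-0.1306 -0.0187 -0.0353] tool y ang vs st y 0.0 F st [-0.37 -0.5  -0.5 ] op 0.6
[[231, 201], [241, 184], [266, 203], [240, 213]] [[-0.102, -0.032, 0.015], [-0.017, 0.03, 0.015], [-0.026, -0.107, 0.015], [-0.119, -0.1, 0.015]]
```

Emit:
arm_command(
  steps=[60,-0.3,0,0,0,60,-0.3,0,0,0,60,-0.3,0,0,0,60,-0.3,0,0,0],
)

```text
time: 8.98
eef_pos: [0.5203, 0.0588, -0.0356]
tcp_rot: [-0.07, 0.998, 0.0, -0.002]
contact_force: [-5.2, -0.8, 1.6]
opening: 0.599
finger_force: 2.3
```

Emit:
arm_command(
  steps=[60,-0.3,0,0,0,60,-0.3,0,0,0,60,-0.3,0,0,0],
)

```text
time: 9.23
eef_pos: [0.5437, 0.062, -0.0356]
tcp_rot: [-0.069, 0.998, 0.0, -0.0]
contact_force: [-4.7, -0.3, -2.8]
opening: 0.6
finger_force: 1.9
```

Emit:
arm_command(
  steps=[60,-0.3,0,0,0,60,-0.3,0,0,0,60,-0.2,0,0,0],
)

```text
time: 9.48
eef_pos: [0.5642, 0.0647, -0.0352]
tcp_rot: [-0.07, 0.998, -0.0, 0.0]
contact_force: [-2.1, -1.9, -1.7]
opening: 0.601
finger_force: 1.2
```

Emit:
arm_command(
  steps=[60,-0.2,0,0,0,60,-0.2,0,0,0,60,0,0,0,0],
)

```text
time: 9.73
eef_pos: [0.5752, 0.066, -0.0344]
tcp_rot: [-0.07, 0.998, -0.0, 0.002]
contact_force: [-0.9, -0.4, 0.3]
opening: 0.599
finger_force: 0.0
```

Run:
```python
from h import *
rep((-.03,-.0187,-.0355))
a=shot('scene');cv2.imwrite('pics/p4.png',cv2.resize(a[130:230,190:350],None,fx=5,fy=5,interpolation=2))
```

```text
t 9.73 st [-0.0466 -0.0189 -0.0344] tool y ang vs st y 0.0 F st [-0.99 -0.29  0.27] op 0.6
to (-0.03, -0.0187, -0.0355) world [ 0.592  0.069 -0.036] tool units [-0.67  0.01  0.05]
```

View pics/p4.png

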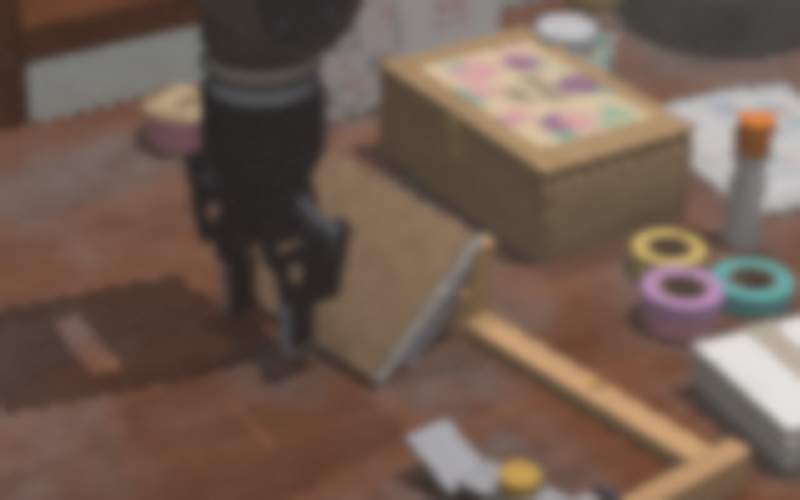

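The pack has ridden up the fence to about 45°. Its bottom corner is at crop (380,380) and its top right corner at (485,240). I'll push a little further.

Emit:
arm_command(
  steps=[60,-0.2,0,0,0,60,-0.2,0,0,0,60,-0.15,0,0,0,60,-0.15,0,0,0,60,0,0,0,0],
)

```text
time: 10.2
eef_pos: [0.5913, 0.0684, -0.035]
tcp_rot: [-0.07, 0.998, -0.0, 0.001]
contact_force: [-0.8, -0.1, -0.1]
opening: 0.601
finger_force: 0.0
```

```bash
cat >> h.py <<'E'
def lean(n='scene',lo=(11,50,90),hi=(22,130,190),roi=(150,215,240,300)):
    a=shot(n);hsv=cv2.cvtColor(cv2.GaussianBlur(a,(3,3),0),cv2.COLOR_BGR2HSV)
    m=cv2.inRange(hsv,lo,hi);q=np.zeros_like(m);r=roi;q[r[0]:r[1],r[2]:r[3]]=m[r[0]:r[1],r[2]:r[3]]
    q=cv2.morphologyEx(q,cv2.MORPH_OPEN,np.ones((3,3)))
    c=max(cv2.findContours(q,0,2)[0],key=cv2.contourArea);ap=cv2.approxPolyDP(cv2.convexHull(c),3,True).reshape(-1,2)
    print(n,ap.tolist());return a,ap
E
python3 - <<'E'
from h import *
rep()
a,ap=lean()
for th in (40,45,50,55,60):
    t=np.deg2rad(th);x0=.052-.07/np.tan(t)
    nb=[x0-.015*np.sin(t),.015*np.cos(t)];fb=[nb[0]+.11*np.cos(t),nb[1]+.11*np.sin(t)]
    print(th,np.round(fb,3),proj("scene",[O+RS@np.array([p[0],-.103,p[1]]) for p in (nb,fb)]).round(1).tolist())
E
```

```text
t 10.2 st [-0.0303 -0.0187 -0.035 ] tool y ang vs st y 0.0 F st [-0.85  0.02 -0.12] op 0.6
scene [[259, 158], [286, 171], [269, 202], [258, 196]]
40 [0.043 0.082] [[261.3, 205.1], [282.9, 176.0]]
45 [0.049 0.088] [[264.5, 203.9], [284.4, 173.6]]
50 [0.052 0.094] [[267.1, 203.0], [285.3, 171.7]]
55 [0.054 0.099] [[269.3, 202.3], [285.7, 170.1]]
60 [0.054 0.103] [[271.2, 201.7], [285.7, 169.0]]
```

Emit:
arm_command(
  steps=[60,-0.15,0,0,0,60,-0.1,0,0,0,60,0,0,0,0],
)

```text
time: 10.5
eef_pos: [0.597, 0.0693, -0.0352]
tcp_rot: [-0.07, 0.998, 0.0, 0.0]
contact_force: [-0.8, -0.4, -0.3]
opening: 0.603
finger_force: 0.2
```

Emit:
arm_command(
  steps=[60,0.1,0,0,0,60,0.3,0,0,0,60,0.6,0,0,0,60,0.6,0,0,0,60,0,0,0,0],
)

```text
time: 10.92
eef_pos: [0.5535, 0.0638, -0.036]
tcp_rot: [-0.07, 0.998, 0.0, -0.002]
contact_force: [0.1, -0.1, -0.6]
opening: 0.603
finger_force: 0.0
```

Run:
```python
from h import *
rep()
lean();lean()
```

```text
t 10.92 st [-0.0685 -0.0181 -0.036 ] tool y ang vs st y 0.0 F st [ 0.05 -0.14 -0.63] op 0.6
scene [[256, 155], [287, 170], [270, 201], [254, 192], [248, 173]]
scene [[256, 155], [287, 170], [270, 201], [254, 191], [249, 169]]
```

Emit:
arm_command(
  steps=[60,0,0,-0.6,0,60,0,0,-1,0,60,0,0,-1,0,60,0,0,-1,0,60,0,0,-1,0,60,0,0,-1,0,60,0,-0.4,-0.4,0],
)

```text
time: 11.6
eef_pos: [0.5615, 0.0545, 0.1197]
tcp_rot: [-0.07, 0.998, -0.0, 0.004]
contact_force: [-0.1, -0.6, 1.2]
opening: 0.6
finger_force: 0.0
```

Emit:
arm_command(
  steps=[60,-0.9,0,0,0,60,-0.9,0,0,0,60,-0.9,0,0,0,60,-0.9,0,0,0,60,-0.9,0,0,0,60,-0.9,0,0,0,60,-0.9,0,0,0,60,0,0,0,0],
)

```text
time: 12.27
eef_pos: [0.7176, 0.0749, 0.1137]
tcp_rot: [-0.069, 0.998, -0.0, 0.001]
contact_force: [-0.1, -0.3, -0.4]
opening: 0.597
finger_force: 0.0
```

Run:
```python
from h import *
rep((.092,-.028,.114),(.092,-.028,.039))
lean()
```

```text
t 12.27 st [ 0.0956 -0.0298  0.1137] tool y ang vs st y -0.0 F st [-0.16 -0.31 -0.36] op 0.6
to (0.092, -0.028, 0.114) world [0.714 0.076 0.114] tool units [ 0.14  0.07 -0.01]
to (0.092, -0.028, 0.039) world [0.714 0.076 0.039] tool units [0.01 0.   3.  ]
scene [[273, 163], [286, 172], [271, 200], [267, 200], [251, 187], [267, 163]]
```

Emit:
arm_command(
  steps=[60,0,0,1,0,60,0,0,1,0,60,0,0,0.7,0,60,0,0,0.25,0,60,0,0,0,0],
)

```text
time: 12.73
eef_pos: [0.7117, 0.0753, 0.0379]
tcp_rot: [-0.069, 0.998, 0.0, -0.003]
contact_force: [-0.2, -0.1, -0.4]
opening: 0.601
finger_force: 0.0
```

Emit:
arm_command(
  steps=[60,0.3,0,0,0,60,0.3,0,0,0,60,0.3,0,0,0,60,0.3,0,0,0,60,0,0,0,0],
)

```text
time: 13.15
eef_pos: [0.6835, 0.0714, 0.0423]
tcp_rot: [-0.07, 0.998, -0.0, 0.0]
contact_force: [1.4, 0.1, -0.0]
opening: 0.599
finger_force: 0.2
```

Run:
```python
from h import *
rep()
lean(roi=(140,225,225,300))
```

```text
t 13.15 st [ 0.0613 -0.0286  0.0423] tool y ang vs st y 0.0 F st [ 1.45 -0.09 -0.02] op 0.6
scene [[282, 169], [272, 197], [267, 200], [256, 191], [268, 168]]
```

Emit:
arm_command(
  steps=[60,0.3,0,0,0,60,0.3,0,0,0,60,0.3,0,0,0,60,0.3,0,0,0],
)

```text
time: 13.53
eef_pos: [0.6537, 0.0673, 0.0408]
tcp_rot: [-0.07, 0.998, 0.0, -0.0]
contact_force: [0.6, -0.1, 0.2]
opening: 0.596
finger_force: 0.0
```

Run:
```python
from h import *
rep()
a,_=lean(roi=(140,225,225,300));cv2.imwrite('pics/p5.png',cv2.resize(a[130:230,190:350],None,fx=5,fy=5,interpolation=2))
```

```text
t 13.53 st [ 0.0313 -0.0285  0.0408] tool y ang vs st y 0.0 F st [ 0.57 -0.14  0.17] op 0.6
scene [[285, 176], [289, 177], [299, 206], [281, 197]]
```

View pics/p5.png

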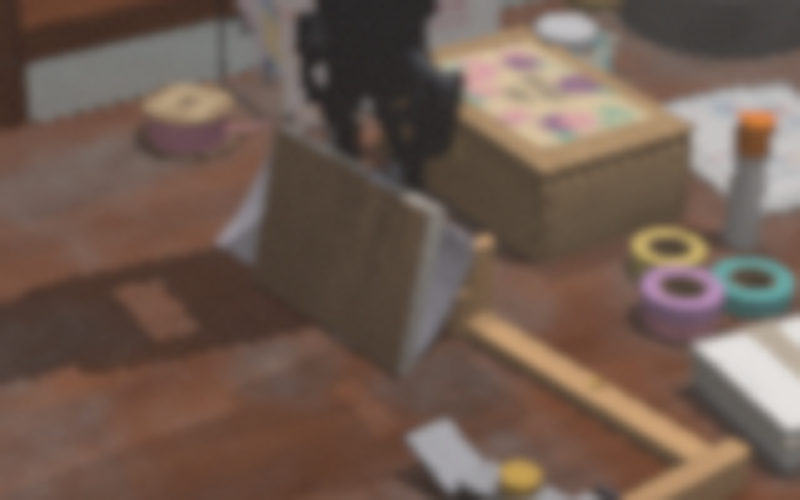

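The pack now stands at about 75°, pivoting on its bottom edge, with its foot corner at crop (400,375). I'll keep pulling.

Emit:
arm_command(
  steps=[60,0.25,0,0,0,60,0.25,0,0,0,60,0.25,0,0,0,60,0.25,0,0,0,60,0.25,0,0,0],
)

```text
time: 14.0
eef_pos: [0.6232, 0.0629, 0.0411]
tcp_rot: [-0.07, 0.998, -0.0, -0.0]
contact_force: [-0.7, 0.2, -0.0]
opening: 0.603
finger_force: 0.0
```

Emit:
arm_command(
  steps=[60,0.25,0,0,0,60,0.25,0,0,0,60,0.25,0,0,0,60,0,0,0,0,60,0,0,0,0,60,0,0,0,0],
)

```text
time: 14.5
eef_pos: [0.6056, 0.0604, 0.0413]
tcp_rot: [-0.07, 0.998, -0.0, 0.0]
contact_force: [0.1, 0.2, -0.7]
opening: 0.599
finger_force: 0.0
```

```bash
cat >> h.py <<'E'
def white(n,roi):
    a=shot(n);hsv=cv2.cvtColor(a,cv2.COLOR_BGR2HSV);x0,y0,x1,y1=roi
    m=cv2.inRange(hsv,(0,0,140),(180,75,255));q=np.zeros_like(m);q[y0:y1,x0:x1]=m[y0:y1,x0:x1]
    q=cv2.morphologyEx(q,cv2.MORPH_CLOSE,np.ones((7,7)));q=cv2.morphologyEx(q,cv2.MORPH_OPEN,np.ones((3,3)))
    cs=cv2.findContours(q,0,2)[0]
    for c in sorted(cs,key=cv2.contourArea)[-2:]:
        W=(onz(n,c.reshape(-1,2),.015)-O)@RS; S=W[:,:2].astype(np.float32)
        print(n,cv2.contourArea(c),cv2.boundingRect(c),"rect",[np.round(v,4) for v in cv2.minAreaRect(S)],S.min(0),S.max(0))
    return a
E
python3 - <<'E'
from h import *
rep()
a=white("scene",(185,165,275,235));cv2.imwrite('pics/tmp.png',a)
white("top",(200,190,285,245))
E
```

```text
t 14.5 st [-0.0173 -0.0287  0.0413] tool y ang vs st y 0.0 F st [ 0.13  0.18 -0.74] op 0.6
scene 12.5 (213, 193, 5, 5) rect [array([-0.1204,  0.0276]), array([0.0247, 0.0124]), np.float64(56.4613)] [-0.1285419   0.01395333] [-0.11386365  0.04134788]
scene 945.0 (222, 173, 53, 43) rect [array([-0.0468, -0.0096]), array([0.1656, 0.2042]), np.float64(1.2305)] [-0.1293451  -0.11264899] [0.03586234 0.09406091]
top 466.0 (247, 190, 24, 28) rect [array([-0.0891, -0.0748]), array([0.0775, 0.0922]), np.float64(82.5584)] [-0.13062496 -0.11123042] [-0.0414264  -0.03044721]
```

```bash
python3 -c "
from h import *
print(np.round(ctrl.get_state()['qpos'],2))"
```

```text
[-0.07  0.31  1.85 -0.    0.98 -1.78]
```

Emit:
arm_command(
  steps=[60,0,0.3,-1,0,60,0,1,-1,0,60,0,1,0,0,60,0,1,0,0,60,0,1,0,0,60,0,1,0,0,60,0,1,0,0,60,0,0,0,0],
)

```text
time: 15.27
eef_pos: [0.5828, 0.2203, 0.0912]
tcp_rot: [-0.071, 0.997, 0.001, 0.0]
contact_force: [-0.4, -0.3, -0.1]
opening: 0.602
finger_force: 0.0
```

Run:
```python
from h import *
rep()
a=white("scene",(185,165,275,235))
b=white("top",(200,185,285,245))
cv2.imwrite('pics/p6.png',np.vstack([cv2.resize(a[160:235,180:340],None,fx=3.75,fy=3.75,interpolation=2),cv2.resize(b[150:225,190:350],None,fx=3.75,fy=3.75,interpolation=2)]))
```

```text
t 15.27 st [-0.0178  0.1329  0.0912] tool y ang vs st y 0.004 F st [-0.41 -0.3  -0.07] op 0.6
scene 1331.5 (213, 175, 61, 41) rect [array([-0.0503, -0.0122]), array([0.1606, 0.2007]), np.float64(1.0181)] [-0.12936214 -0.11275959] [0.03049597 0.08920458]
top 1367.0 (223, 185, 48, 35) rect [array([-0.0752, -0.0353]), array([0.1537, 0.1116]), np.float64(89.204)] [-0.13184837 -0.11174368] [-0.01869714  0.0420621 ]
```

Emit:
arm_command(
  steps=[60,0.85,-0.95,0,0,60,0.85,-0.95,0,0,60,0.85,-0.95,0,0,60,0.85,-0.95,0,0,60,0.85,-0.95,0,0,60,0.85,-0.95,0,0,60,0.85,-0.95,0,0,60,0,0,0,0],
)

```text
time: 16.03
eef_pos: [0.4565, 0.0272, 0.0905]
tcp_rot: [-0.067, 0.998, -0.001, -0.001]
contact_force: [-0.1, -0.1, 0.5]
opening: 0.603
finger_force: 0.0
```

Emit:
arm_command(
  steps=[60,0,0,1,0,60,0,0,1,0,60,0,0,1,0,60,0,0,1,0,60,0,0,0.7,0,60,0,0,0.3,0,60,0,0,0,0],
)

```text
time: 16.62
eef_pos: [0.4578, 0.0309, -0.0356]
tcp_rot: [-0.069, 0.998, 0.0, -0.002]
contact_force: [-1.0, 1.1, -0.2]
opening: 0.598
finger_force: 0.0
```

Run:
```python
from h import *
rep((-.128,-.035,-.0355))
```

```text
t 16.62 st [-0.1678 -0.0374 -0.0356] tool y ang vs st y -0.001 F st [-0.84  1.26 -0.24] op 0.6
to (-0.128, -0.035, -0.0355) world [ 0.497  0.039 -0.036] tool units [-1.59  0.1  -0.01]
```

Emit:
arm_command(
  steps=[60,-0.25,0,0,0,60,-0.25,0,0,0,60,-0.25,0,0,0,60,-0.25,0,0,0,60,-0.25,0,0,0,60,-0.2,0,0,0,60,-0.15,0,0,0,60,0,0,0,0],
)

```text
time: 17.28
eef_pos: [0.5, 0.0367, -0.0337]
tcp_rot: [-0.07, 0.998, -0.0, 0.001]
contact_force: [0.1, 0.7, -0.2]
opening: 0.604
finger_force: 0.0
```

Emit:
arm_command(
  steps=[60,0.5,0,0,0,60,0.5,0,0,0,60,0,0,-1,0,60,0,0,-1,0,60,0,0.6,-1,0,60,0,1,-1,0,60,0,1,-1,0,60,0,1,0,0],
)

```text
time: 17.95
eef_pos: [0.4655, 0.1234, 0.0969]
tcp_rot: [-0.069, 0.998, -0.0, 0.006]
contact_force: [1.6, -0.1, 0.5]
opening: 0.603
finger_force: 0.0
```

Emit:
arm_command(
  steps=[60,0,1,0,0,60,-0.6,1,0,0,60,-0.6,1,0,0,60,-0.6,0,0,0,60,0,0,0,0.98,60,0,0,0,0.98,60,0,0,0,0.98,60,0,0,0,0.98],
)

```text
time: 18.62
eef_pos: [0.4956, 0.203, 0.0908]
tcp_rot: [0.128, 0.992, 0.0, -0.0]
contact_force: [0.7, -0.8, -0.5]
opening: 0.603
finger_force: 0.0
```

Emit:
arm_command(
  steps=[60,0,0,0,0.98,60,0,0,0,0.98,60,0,0,0,0.98,60,0,0,0,0.98,60,0,0,0,0.98,60,0,0,0,0.98,60,0,0,0,0.98,60,0,0,0,0.98],
)

```text
time: 19.28
eef_pos: [0.4956, 0.2029, 0.0909]
tcp_rot: [0.498, 0.867, 0.0, 0.0]
contact_force: [0.8, -0.9, 0.4]
opening: 0.601
finger_force: 0.0
```

Emit:
arm_command(
  steps=[60,0,0,0,0.98,60,0,0,0,0.98,60,0,0,0,0.98,60,0,0,0,0.98,60,0,0,0,0],
)

```text
time: 19.7
eef_pos: [0.4956, 0.2029, 0.0909]
tcp_rot: [0.656, 0.755, 0.0, -0.0]
contact_force: [-0.0, -0.2, -0.4]
opening: 0.597
finger_force: 0.0
```

Run:
```python
from h import *
rep((-.061,.07,.09),(-.061,.07,-.0355))
white("top",(200,185,285,245))
```

```text
t 19.7 st [-0.1065  0.1277  0.0909] tool y ang vs st y -1.569 F st [-0.05 -0.16 -0.45] op 0.6
to (-0.061, 0.07, 0.09) world [0.549 0.152 0.09 ] tool units [-2.31  1.82  0.04]
to (-0.061, 0.07, -0.0355) world [ 0.549  0.152 -0.036] tool units [-0.   -0.    5.02]
top 1228.0 (222, 185, 49, 31) rect [array([-0.0644, -0.0346]), array([0.1573, 0.1052]), np.float64(87.7925)] [-0.11703008 -0.11174368] [-0.00890224  0.04298933]
```

Emit:
arm_command(
  steps=[60,-0.8,0.6,0,0,60,-0.8,0.6,0,0,60,-0.6,0.6,0,0,60,0,0,1,0,60,0,0,1,0,60,0,0,1,0,60,0,0,1,0,60,0,0,0.7,0],
)

```text
time: 20.42
eef_pos: [0.5467, 0.1545, -0.0289]
tcp_rot: [0.654, 0.756, -0.001, -0.001]
contact_force: [-0.4, 0.3, 0.3]
opening: 0.598
finger_force: 0.0
```

Emit:
arm_command(
  steps=[60,0,0,0.3,0,60,0,0,0,0],
)

```text
time: 20.58
eef_pos: [0.5461, 0.1545, -0.0362]
tcp_rot: [0.655, 0.756, -0.002, -0.002]
contact_force: [-0.1, -0.2, -0.1]
opening: 0.608
finger_force: 0.0
```

Run:
```python
from h import *
rep((-.061,-.1385,-.0355))
```

```text
t 20.58 st [-0.0632  0.0728 -0.0362] tool y ang vs st y -1.566 F st [-0.13 -0.2  -0.12] op 0.61
to (-0.061, -0.1385, -0.0355) world [ 0.578 -0.054 -0.036] tool units [-8.45  0.05 -0.03]
```

Emit:
arm_command(
  steps=[60,-0.3,0,0,0,60,-0.4,0,0,0,60,-0.4,0,0,0,60,-0.4,0,0,0,60,-0.4,0,0,0,60,-0.4,0,0,0,60,-0.4,0,0,0,60,-0.4,0,0,0],
)

```text
time: 21.25
eef_pos: [0.5593, 0.0769, -0.0337]
tcp_rot: [0.655, 0.755, 0.0, 0.0]
contact_force: [-0.5, 1.0, 1.2]
opening: 0.604
finger_force: 0.7
```

Run:
```python
from h import *
rep((-.061,-.1385,-.0355))
white("top",(225,180,310,230))
```

```text
t 21.25 st [-0.0609 -0.006  -0.0337] tool y ang vs st y -1.568 F st [-0.4   1.05  1.19] op 0.6
to (-0.061, -0.1385, -0.0355) world [ 0.578 -0.054 -0.036] tool units [-5.3  -0.02  0.07]
top 1195.5 (249, 180, 61, 33) rect [array([-0.0735, -0.1478]), array([0.2038, 0.1103]), np.float64(81.9544)] [-0.11665252 -0.2544591 ] [-0.00641341 -0.03931209]
```

Emit:
arm_command(
  steps=[60,-0.3,0,0,0,60,-0.3,0,0,0,60,-0.3,0,0,0,60,-0.3,0,0,0,60,-0.3,0,0,0,60,-0.3,0,0,0],
)

```text
time: 21.8
eef_pos: [0.5653, 0.033, -0.0341]
tcp_rot: [0.655, 0.755, 0.0, -0.0]
contact_force: [-0.4, 5.6, 1.2]
opening: 0.602
finger_force: 2.4
```

Emit:
arm_command(
  steps=[60,-0.3,0,0,0,60,-0.3,0,0,0,60,-0.3,0,0,0,60,-0.3,0,0,0,60,-0.3,0,0,0,60,-0.3,0,0,0],
)

```text
time: 22.3
eef_pos: [0.5716, -0.0115, -0.0341]
tcp_rot: [0.655, 0.756, -0.0, -0.0]
contact_force: [0.0, 4.6, 0.5]
opening: 0.596
finger_force: 2.0
```

Run:
```python
from h import *
rep((-.061,-.1385,-.0355))
b=white("top",(265,180,324,235));a=shot("scene")
cv2.imwrite('pics/p7.png',np.vstack([cv2.resize(a[165:240,210:370],None,fx=3.75,fy=3.75,interpolation=2),cv2.resize(b[150:225,220:380],None,fx=3.75,fy=3.75,interpolation=2)]))
```

```text
t 22.3 st [-0.061  -0.0952 -0.0341] tool y ang vs st y -1.568 F st [0.66 4.6  0.46] op 0.6
to (-0.061, -0.1385, -0.0355) world [ 0.578 -0.054 -0.036] tool units [-1.73 -0.01  0.06]
top 887.5 (278, 180, 46, 29) rect [array([-0.0769, -0.2209]), array([0.1539, 0.0966]), np.float64(81.9635)] [-0.11747026 -0.30285674] [-0.02124434 -0.13790709]
```

View pics/p7.png

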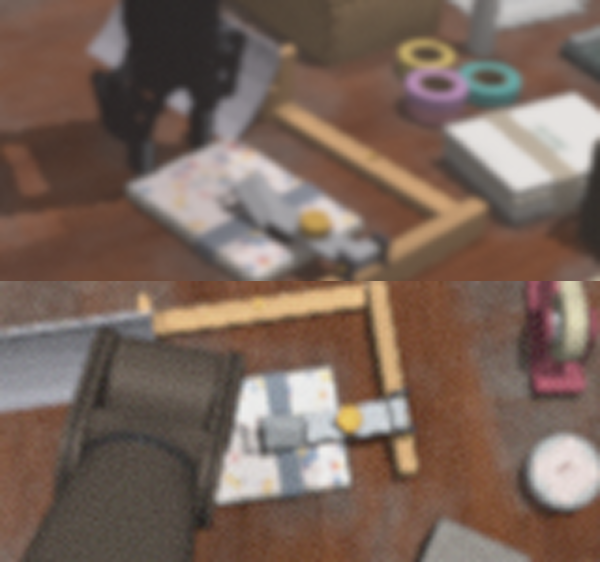

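The pack lies dots up with the arm on it, square and centred. Its right edge is at top crop (340,425), about 43 mm short of the stop at (395,430).

Emit:
arm_command(
  steps=[60,-0.3,0,0,0,60,-0.3,0,0,0,60,-0.3,0,0,0,60,-0.3,0,0,0,60,-0.15,0,0,0,60,-0.1,0,0,0,60,0,0,0,0],
)

```text
time: 22.98
eef_pos: [0.577, -0.048, -0.034]
tcp_rot: [0.655, 0.755, -0.0, 0.0]
contact_force: [-0.2, 0.8, 0.1]
opening: 0.599
finger_force: 0.3
```

Emit:
arm_command(
  steps=[60,-0.08,0,0,0,60,0,0,0,0],
)

```text
time: 23.15
eef_pos: [0.5771, -0.0491, -0.034]
tcp_rot: [0.655, 0.756, -0.0, 0.0]
contact_force: [0.4, 2.0, -0.4]
opening: 0.603
finger_force: 1.0
```

Emit:
arm_command(
  steps=[60,-0.08,0,0,0,60,0,0,0,0],
)

```text
time: 23.32
eef_pos: [0.5774, -0.0509, -0.034]
tcp_rot: [0.655, 0.756, -0.0, -0.0]
contact_force: [0.1, 3.1, -0.6]
opening: 0.6
finger_force: 1.5
```

Emit:
arm_command(
  steps=[60,-0.08,0,0,0,60,0,0,0,0],
)

```text
time: 23.48
eef_pos: [0.5777, -0.053, -0.034]
tcp_rot: [0.655, 0.756, -0.0, 0.0]
contact_force: [-0.9, 2.5, -0.7]
opening: 0.598
finger_force: 1.5
```

Emit:
arm_command(
  steps=[60,-0.06,0,0,0,60,0,0,0,0],
)

```text
time: 23.65
eef_pos: [0.578, -0.0545, -0.034]
tcp_rot: [0.655, 0.756, -0.0, 0.0]
contact_force: [-0.4, 3.5, -0.6]
opening: 0.6
finger_force: 1.5
```

Emit:
arm_command(
  steps=[60,-0.06,0,0,0,60,0,0,0,0],
)

```text
time: 23.82
eef_pos: [0.578, -0.0547, -0.034]
tcp_rot: [0.655, 0.755, 0.001, -0.001]
contact_force: [0.1, 7.0, 0.8]
opening: 0.599
finger_force: 3.6
```

Emit:
arm_command(
  steps=[60,-0.06,0,0,0,60,0,0,0,0],
)

```text
time: 23.98
eef_pos: [0.5781, -0.0546, -0.034]
tcp_rot: [0.656, 0.755, 0.002, -0.002]
contact_force: [-0.1, 11.9, 2.3]
opening: 0.598
finger_force: 5.8
```

The pack is against the stop: the force rose to 12 N at y = -0.139, as computed. I'll back off, lift and check.

Emit:
arm_command(
  steps=[60,0.1,0,0,0,60,0.4,0,0,0,60,0.8,0,0,0,60,0.8,0,-0.3,0,60,0.8,0,-1,0,60,1,0,-1,0,60,1,0,-1,0,60,1,0,-1,0],
)

```text
time: 24.65
eef_pos: [0.5576, 0.0891, 0.075]
tcp_rot: [0.655, 0.755, -0.0, 0.001]
contact_force: [1.1, -0.9, -0.6]
opening: 0.604
finger_force: 0.0
```

Emit:
arm_command(
  steps=[60,1,0,0,0,60,1,0,0,0,60,1,0,0,0,60,0,0,0,0,60,0,0,0,0,60,0,0,0,0],
)

```text
time: 25.15
eef_pos: [0.5472, 0.1623, 0.0736]
tcp_rot: [0.655, 0.756, -0.0, 0.001]
contact_force: [-0.6, -0.4, 0.6]
opening: 0.599
finger_force: 0.0
```

Run:
```python
from h import *
rep()
b=shot("top");hsv=cv2.cvtColor(b,cv2.COLOR_BGR2HSV)
m=cv2.inRange(hsv,(0,0,140),(180,75,255));q=np.zeros_like(m);q[175:235,262:335]=m[175:235,262:335]
q=cv2.morphologyEx(q,cv2.MORPH_CLOSE,np.ones((7,7)));q=cv2.morphologyEx(q,cv2.MORPH_OPEN,np.ones((9,9)))
c=max(cv2.findContours(q,0,2)[0],key=cv2.contourArea);S=((onz("top",c.reshape(-1,2),.015)-O)@RS)[:,:2].astype(np.float32)
print([np.round(v,4) for v in cv2.minAreaRect(S)],S.min(0),S.max(0))
for n,px in(("box",(345,227)),("candle",(370,200)),("spool?",(370,160))):
    d=cv2.absdiff(b,cv2.imread("pics/t0.png"))[px[1]-18:px[1]+18,px[0]-18:px[0]+18];print(n,d.mean())
```

```text
t 25.15 st [-0.0611  0.0803  0.0736] tool y ang vs st y -1.567 F st [-0.66 -0.33  0.63] op 0.6
[array([-0.067, -0.226]), array([0.1605, 0.1107]), np.float64(81.9611)] [-0.11762797 -0.31019923] [-0.00389713 -0.14855444]
box 4.012860082304527
candle 4.095421810699588
spool? 3.840534979423868
```

Run:
```python
from h import *
b=cv2.GaussianBlur(shot("top"),(3,3),0);hsv=cv2.cvtColor(b,cv2.COLOR_BGR2HSV).astype(float)
sat=hsv[:,:,1]
for nm,fix,rng in(("near",'y',np.arange(-.285,-.16,.008)),("left",'x',np.arange(-.11,-.02,.006))):
    P=[]
    for r in rng:
        u=np.arange(-.02,.02,.0005)
        L=np.array([[-.115+k,r,.015] if fix=='y' else [r,-.151+k,.015] for k in u])
        px=proj("top",L@RS.T+O).astype(np.float32)
        v=cv2.remap(sat.astype(np.float32),px[:,0].reshape(-1,1),px[:,1].reshape(-1,1),1).ravel()
        g=np.gradient(cv2.GaussianBlur(v.reshape(1,-1),(9,1),0).ravel()); i=np.abs(g).argmax()
        P.append([r,L[i,0] if fix=='y' else L[i,1]])
    P=np.array(P);k=np.polyfit(P[:,0],P[:,1],1)
    r=P[:,1]-np.polyval(k,P[:,0]);P=P[abs(r)<2*np.median(abs(r))+1e-4];k=np.polyfit(P[:,0],P[:,1],1)
    print(nm,"slope",k[0].round(3),"mean",P[:,1].mean().round(4),len(P))
```

```text
near slope -0.004 mean -0.12 12
left slope -0.008 mean -0.1476 15
```

```bash
python3 -c "
from h import *
print(ctrl.sign_off())"
```

```text
the job is handed in; nothing more can be done
None
```

I handed the job in at about 25 s: the pack is flat, patterned front up, under the sprung arm, square to within 0.01 rad and pushed against the end stop (12 N at most), about 3–5 mm off the arm's line; the box, candle and spool look unmoved, and no verdict was returned.

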